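# Square the divider bar up against the sprung stop rail

### The arm

A 6-joint arm with a two-finger parallel gripper is mounted at the origin on the work surface. World frame = base frame: x ahead of the robot, y to its left, z up, the work surface at z = 0. Lengths are in m, angles in rad, forces in N, time in s.
With the tool pointing down it reaches from about 0.35 to 0.775 m from the base axis. Payload 5.5 kg.
Tool frame: the origin (TCP) lies where the fingers leave the gripper's body, on its centre line; the fingertips stand 73 mm ahead of it and the grasp point (between the pads) lies 54 mm ahead of it; z points along the fingers, y is the direction in which the jaws open and shut (so a half turn about z gives the same grasp; the last joint's range is limited). The gripper opens to 85 mm and grips with 20 to 120 N. Pads are 22 mm wide; open, the fingers measure 114 mm over their backs; the gripper's body (76 mm by 85 mm) begins 54 mm behind the grasp point. The pads swing forward as they close: fully open they stand 13 mm farther back than shut.
Start: joints at [-0.14, 0.313, 0.046, 1.304, 0, 1.431], TCP at [0.575, -0, 0.304] pointing down, gripper open.
Joint ranges: [-2.76, 2.76], [-0.86, 1.69], [-1.03, 1.26], [-2.2, 2.34], [-1.47, 1.5], [-3.14, 3.14]. Speed limits (rad/s): [2.57, 2.57, 3.14, 3.14, 3.14, 3.14].

### API

Orientations are given as a unit quaternion [w, x, y, z].
In Python, from workcell import env, read_camera, job, cut_out gives the robot as it stands.
- The arm moves only by the tool servo_tool, never from a script. Its argument "deltas" is a list of rows, each an object of numbers: "dx", "dy", "dz": the shift along the world's x, y, z in mm; "rx", "ry", "rz": the turn, a rotation vector about the world's x, y, z in rad; "fingers": the closure, from -1 (fully open) to 1 (shut). A call has 1 to 8 rows; each row shifts and turns the commanded pose from where the row before left it; what a row does not reach is not made up. A row lasts 1/10 s, in which the tool goes at most 50 mm and 8.59 degrees, less where a joint would pass 70% of its speed; a pose out of reach is approached as far as the arm can. A call is refused whole if a number of a shift passes 50 or a number of a turn 0.15, either way. A call with a gripper value outside its range is refused whole. The fingers move at their own pace and stop on an object; "newtons" is the grip in N (left out, the last holds). Time passes only in rows, so rows that do not move let the fingers close. It gives the time, the measured TCP pose, the force and the opening at its end, in the units of the state.
- env.get_state(): the state, without advancing time (a new reading comes with each control period).
- read_camera(name): name is "scene" or "side" or "wrist"; returns a dict with "img" (384x512x3 uint8, red, green, blue), "intrinsics" (3x3 intrinsics, pixels), "extrinsics" (4x4, takes a point from camera to world coordinates); the wrist camera has in their place "hand_eye" (4x4, takes a point from camera to tool coordinates, whose origin is the TCP and whose axes are the flange's). Camera axes: x right, y down, z forward; pixel columns grow to the right and rows downward; lengths in m; the calibration is good to about 2 mm. A picture is of the moment at which its call begins: read the wrist's pose just before it. There is no depth.
- job.hand_in(): hands the job in, once; it reports no verdict.
Trained networks look in the newest picture that a camera, given by its name, has taken for a name from the list of things; names that differ only in an ending like _2 or _b are one class to them, and where a whole thing is asked for, a point or a joint stands for the part that bears it (a point fixed in the world has none). Each returns a list of dicts, best first, with "confidence" (0 to 1); they miss things now and then, are a little off and sometimes report something else, mostly with a low value. They report only what shows in the picture. A call takes as long as a camera call.
- cut_out(target, camera): "region" (384x512 bool, what is visible of it) and "extent" ([left, top, right, bottom] in pixels, round what is visible of it).
The state is a dict: "clock": time; "joint_pos": joint angles; "qvel": joint speeds; "tau": joint torques, N m; "tcp_pos": TCP position; "orientation": TCP orientation; "wrist_force": force on the tool from outside, world axes, zero at the start; "ft_torque": the same for the moment, N m; "finger_gap": finger opening in m.
Only numpy, scipy, OpenCV 4.12 (cv2) and the standard library are available. Lean on these libraries where they do the work, as an engineer would, in place of code of your own. Each camera call takes 0.05 s, during which the arm holds its last target. There are 200 camera calls.

### The job

The long aluminium divider bar on the green pharmacy shelf has been knocked askew: push it, at one end and then the other, up to the sprung stop rail until it lies parallel against the rail's aluminium face along its whole length and the face gives a little (a millimetre or two), hold it so for a moment, then let go, leaving the bar lying there snug in contact with the face. Press gently, never so hard that the sprung face is driven against its stop, and leave the cartons and the jar on the shelf where they are.

Things in the scene. Friction and masses are not known exactly. Their poses are not given: they have to be found in the camera images.
- shelf: Green steel shelf board, fixed, 300 mm (x) by 520 mm (y), 18 mm thick, lying on the table, with lips 30 mm high at its two short sides (y = +-257 mm) only. Origin: centre of its underside; x points from the robot's side to the stop rail, z up. Bar, cartons, jar and rail stand on its top, 18 mm above the table.
- rail: Stop rail fixed along the shelf's far side: a green beam 20 mm thick (x), 360 long (y), 40 high; before it (toward -x, the robot) an aluminium face plate 8 mm thick, 360 long, top 36 mm above the shelf, stands on two guide rods, always parallel to y. Origin: centre of the beam's underside, on the shelf top. How far out the face is set is NOT measured: find it by feel or by sight.
- face_foremost (a point): Not an object: the foremost place, 60 mm before the rail's origin and 19 mm above the shelf, where the front surface of the face can stand unpressed. The face is sprung: it gives toward the rail's +x by 1 mm for every 4 N, from zero, to a hard stop at 4 mm (16 N). Press so that it gives 1 to 2.5 mm (4 to 10 N); stay under 16 N.
- face_rearmost (a point): Not an object: the rearmost place, 30 mm before the rail's origin, where the front surface of the face can stand unpressed. The true place lies anywhere between the two. A bar pressed against the face and then released stays in light contact with it, held by friction on the shelf.
- bar: Loose aluminium divider bar, 24 mm thick (x), 276 mm long (y), 30 mm high, black end caps, yellow stripe on top, 0.3 to 0.52 kg; sliding the whole bar takes about 1.4 to 3.7 N. Origin: centre of its underside; x points roughly to the rail, z up. It starts askew by up to 0.25 rad, its nearest corner 10 mm or more short of the face.
- carton: White medicine carton with blue patches, 50 mm (x) by 80 mm (y) by 38 mm high, loose, about 90 g, standing some 12 mm from the middle of the bar on the robot's side, so that only the bar's end thirds can be pushed. Origin: centre of its underside. To be left where it is.
- small_carton: White carton with orange patches, 60 mm (x) by 36 mm (y) by 45 mm high, loose, beyond one end of the bar. Origin: centre of its underside. To be left where it is.
- jar: Amber jar, 40 mm in diameter, 55 mm high, loose, beyond the other end of the bar. Origin: centre of its underside. To be left where it is.

How it is judged:
By the outcome, as a careful person would: the job done as asked, in the order asked, and still so for the second after the job is handed in, with the robot touching nothing.
It also fails if it takes over 69 s, if anything falls off the work surface, if the arm or the gripper's body presses on something with over 40 N, if the wrist force passes 120 N, or if a joint passes its speed limit or range.

## Working session

There is one attempt and no reset: what is moved stays moved. The work goes in short steps, Python scripts to look and compute and a tool call to move; the robot and the scene stay as the last step left them, time stands still between calls to the robot, and variables do not carry over. Pictures are saved under pics/ and viewed, about 8 in all and at most 12, crops included, and the job is handed in when it is done.

Besides the shell and the picture viewer there is one more tool, called after "Request:" by a JSON object that holds its "op" and its "data". servo_tool: Moves the arm, as the interface text tells. Its arguments: {"type":"object","properties":{"deltas":{"type":"array"},"newtons":{"type":"number"}},"required":["deltas"]}

```bash
ls; mkdir -p pics
cat > h.py <<'E'
import numpy as np, cv2
from workcell import env, read_camera, job, cut_out
from scipy.spatial.transform import Rotation as R
def cam(n):
    s=env.get_state(); c=read_camera(n); K=np.array(c["intrinsics"])
    if n=="wrist":
        q=s["orientation"]; T=np.eye(4); T[:3,:3]=R.from_quat([q[1],q[2],q[3],q[0]]).as_matrix(); T[:3,3]=s["tcp_pos"]
        E=T@np.array(c["hand_eye"])
    else: E=np.array(c["extrinsics"])
    return c["img"],K,E
def px2w(uv,K,E,z):
    uv=np.atleast_2d(uv).astype(float)
    d=np.c_[uv,np.ones(len(uv))]@np.linalg.inv(K).T@E[:3,:3].T
    o=E[:3,3]; return o+d*((z-o[2])/d[:,2])[:,None]
def save(img,f,s=1.0): cv2.imwrite("pics/"+f,cv2.resize(img[:,:,::-1],None,fx=s,fy=s))
E
python3 - <<'E'
from h import *
for n in ("scene","side","wrist"):
    img,K,E=cam(n); save(img,n+"0.png",1.3); print(n,E[:3,3].round(3),K[0,0])
    for t,z in (("bar",.048),("rail",.056),("carton",.056),("small_carton",.063),("jar",.073),("shelf",.018)):
        for r in cut_out(t,n)[:1]:
            m=r["region"].astype(np.uint8)
            p=cv2.boxPoints(cv2.minAreaRect(cv2.findNonZero(m)))
            print(t,round(r["confidence"],2),r["extent"],px2w(p,K,E,z)[:,:2].round(3).tolist())
print(env.get_state())
a=[cv2.imread(f"pics/{n}0.png") for n in("scene","side","wrist")]
E
```

```text
pics
scene [ 1.09  -0.163  0.665] 403.9411937333271
bar 0.62 [133.8, 167.9, 254.9, 239.6] [[0.573, -0.197], [0.497, 0.082], [0.549, 0.08], [0.615, -0.19]]
rail 0.77 [131.6, 191.3, 310.8, 302.9] [[0.691, -0.215], [0.605, 0.149], [0.686, 0.143], [0.754, -0.201]]
carton 0.93 [167.2, 160.6, 210.6, 197.6] [[0.486, -0.11], [0.458, -0.021], [0.532, -0.018], [0.555, -0.103]]
small_carton 0.83 [265.3, 142.0, 297.1, 173.3] [[0.503, 0.099], [0.458, 0.156], [0.541, 0.178], [0.58, 0.123]]
jar 0.73 [70.9, 229.2, 103.3, 264.2] [[0.586, -0.299], [0.576, -0.263], [0.651, -0.248], [0.659, -0.282]]
shelf 0.67 [47.4, 119.3, 344.3, 342.5] [[0.446, -0.357], [0.265, 0.32], [0.725, 0.227], [0.776, -0.279]]
side [ 0.484 -0.766  0.513] 384.0106232723629
bar 0.77 [204.9, 182.7, 261.9, 265.0] [[0.491, 0.061], [0.531, 0.105], [0.598, -0.214], [0.566, -0.236]]
rail 0.66 [245.8, 165.7, 333.2, 264.3] [[0.586, 0.098], [0.673, 0.218], [0.746, -0.222], [0.68, -0.273]]
carton 0.65 [190.3, 163.8, 215.1, 186.6] [[0.464, 0.169], [0.534, 0.192], [0.536, 0.075], [0.472, 0.057]]
small_carton 0.58 [191.3, 162.9, 215.0, 186.3]
[... 942 characters left out ...]
 -0.395]]
{'clock': 1.05, 'joint_pos': array([-1.39575901e-01,  3.13224063e-01,  4.61216441e-02,  1.30362101e+00,
        5.98404647e-07,  1.43118195e+00]), 'qvel': array([-0.00058861,  0.000413  ,  0.00016205, -0.0001787 ,  0.00157077,
       -0.00198861]), 'tau': array([-1.74352351e-05, -4.80474687e+01,  2.98819613e+01,  3.57296631e-04,
       -1.03853520e-04,  4.38813504e-05]), 'tcp_pos': array([ 5.75036922e-01, -8.21298082e-07,  3.03918346e-01]), 'orientation': array([2.89278842e-05, 7.07093179e-01, 7.07120382e-01, 2.21747902e-05]), 'wrist_force': array([ 0.14973806, -0.60704766,  0.35059017]), 'ft_torque': array([ 0.00700204,  0.05046746, -0.05737032]), 'finger_gap': 0.0851840591316543}
```

View pics/wrist0.png

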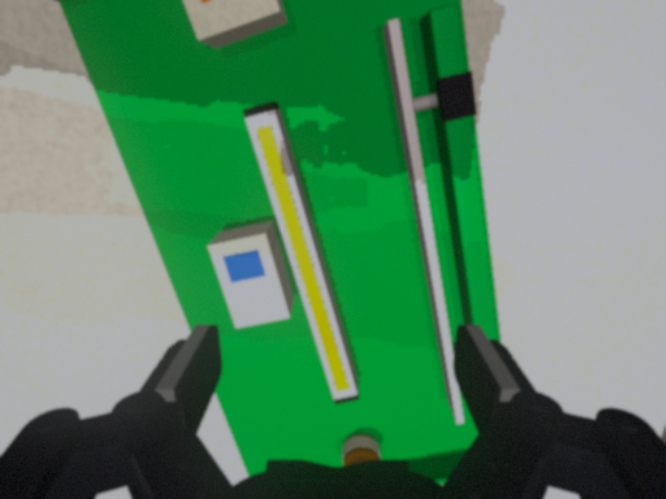

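View pics/scene0.png

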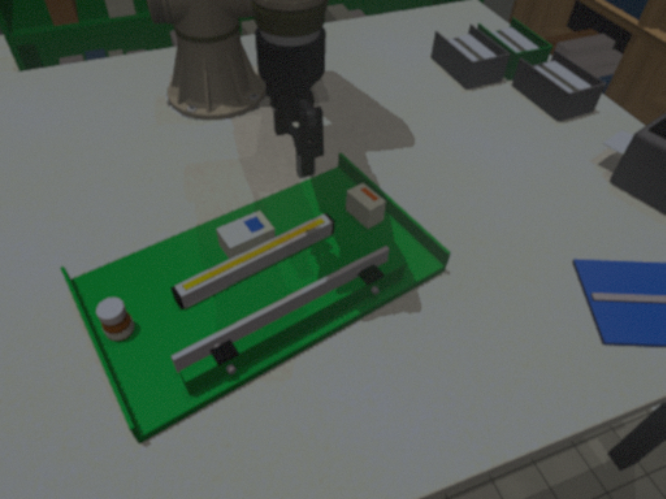

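Run:
```python
from h import *
img,K,E=cam("wrist")
b=px2w(np.array([[246,112],[277,103],[333,403],[357,398]])/1.3,K,E,.048)
f=px2w(np.array([[386,22],[454,424],[399,20],[464,423]])/1.3,K,E,.054)
print(b.round(4));print(f.round(4))
g=lambda p,q:(np.arctan2(-(q-p)[0],(q-p)[1]),np.linalg.norm(q-p))
print("bar",g(b[2],b[0]),g(b[3],b[1]),"face",g(f[1],f[0]),g(f[3],f[2]))
save(img[120:340,150:380],"wc.png",2.6)
img,K,E=cam("scene")
print(px2w(np.array([[172,357],[387,250],[183,368],[389,256],[174,291],[330,216],[181,306],[334,226]])/1.3,K,E,np.array([.054]*4+[.048]*4)[:,None][:,0].mean()).round(3))
save(img[100:320,30:370],"sc.png",2.3)
```

```text
[[ 0.5063  0.0747  0.048 ]
 [ 0.5301  0.0811  0.048 ]
 [ 0.571  -0.195   0.048 ]
 [ 0.5942 -0.1891  0.048 ]]
[[ 0.6092  0.1344  0.054 ]
 [ 0.6888 -0.215   0.054 ]
 [ 0.6182  0.1357  0.054 ]
 [ 0.6984 -0.2138  0.054 ]]
bar (np.float64(0.23551756307048044), np.float64(0.2773200348681817)) (np.float64(0.23320898524283723), np.float64(0.2777147173515711)) face (np.float64(0.22392835096011351), np.float64(0.35839529122408315)) (np.float64(0.2256589681991233), np.float64(0.3585641707230078))
[[ 0.691 -0.213  0.051]
 [ 0.617  0.136  0.051]
 [ 0.712 -0.202  0.051]
 [ 0.629  0.133  0.051]
 [ 0.584 -0.191  0.051]
 [ 0.516  0.079  0.051]
 [ 0.614 -0.186  0.051]
 [ 0.54   0.077  0.051]]
```

View pics/sc.png

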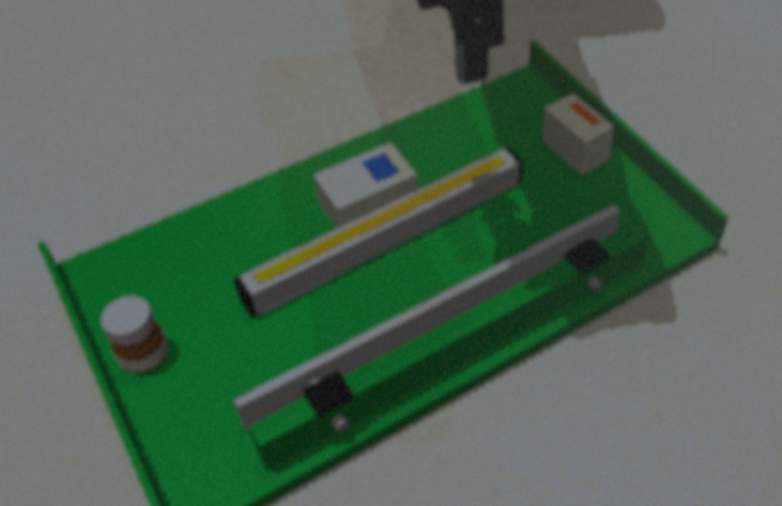

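Request:
{"op": "servo_tool", "data": {"deltas": [{"dx":-10,"dy":-32,"dz":-20,"rz":0.075,"fingers":1},{"dx":-10,"dy":-32,"dz":-20,"rz":0.075,"fingers":1},{"dx":-10,"dy":-32,"dz":-20,"rz":0.075,"fingers":1},{"dx":-10,"dy":-32,"dz":-20,"fingers":1},{"dx":-8,"dy":-32,"dz":-20,"fingers":1},{"fingers":1},{"fingers":1}], "newtons": 40}}

```text
invalid input at $.deltas[0]: expected keys dx, dy, dz, rx, ry, rz, fingers
```

Request:
{"op": "servo_tool", "data": {"deltas": [{"dx":-10,"dy":-32,"dz":-20,"rx":0,"ry":0,"rz":0.075,"fingers":1},{"dx":-10,"dy":-32,"dz":-20,"rx":0,"ry":0,"rz":0.075,"fingers":1},{"dx":-10,"dy":-32,"dz":-20,"rx":0,"ry":0,"rz":0.075,"fingers":1},{"dx":-10,"dy":-32,"dz":-20,"rx":0,"ry":0,"rz":0,"fingers":1},{"dx":-8,"dy":-32,"dz":-20,"rx":0,"ry":0,"rz":0,"fingers":1},{"dx":0,"dy":0,"dz":0,"rx":0,"ry":0,"rz":0,"fingers":1},{"dx":0,"dy":0,"dz":0,"rx":0,"ry":0,"rz":0,"fingers":1}], "newtons": 40}}

```text
clock: 1.85
tcp_pos: [0.5266, -0.1605, 0.2035]
orientation: [-0.001, 0.624, 0.781, 0.0]
wrist_force: [0.8, 0.2, 0.0]
finger_gap: -0.0001
```

Request:
{"op": "servo_tool", "data": {"deltas": [{"dx":0,"dy":0,"dz":-30,"rx":0,"ry":0,"rz":0,"fingers":1},{"dx":0,"dy":0,"dz":-30,"rx":0,"ry":0,"rz":0,"fingers":1},{"dx":0,"dy":0,"dz":-25,"rx":0,"ry":0,"rz":0,"fingers":1},{"dx":0,"dy":0,"dz":-18,"rx":0,"ry":0,"rz":0,"fingers":1},{"dx":0,"dy":0,"dz":0,"rx":0,"ry":0,"rz":0,"fingers":1}]}}

```text
clock: 2.35
tcp_pos: [0.5263, -0.1582, 0.0993]
orientation: [-0.002, 0.623, 0.783, -0.0]
wrist_force: [-0.3, 0.7, 0.3]
finger_gap: -0.0
```

Run:
```python
from h import *
w,K,E=cam("wrist"); s,_,_=cam("scene")
a=cv2.resize(s[100:320,30:370],(790,511))[:300]; b=cv2.resize(w,(400,300))
save(np.vstack([cv2.resize(s[100:290,30:370],(530,297)),cv2.resize(w,(530,300))]),"p1.png")
print(env.get_state()["wrist_force"])
```

```text
[ 0.7654966   0.1341992  -0.41959199]
```

View pics/p1.png

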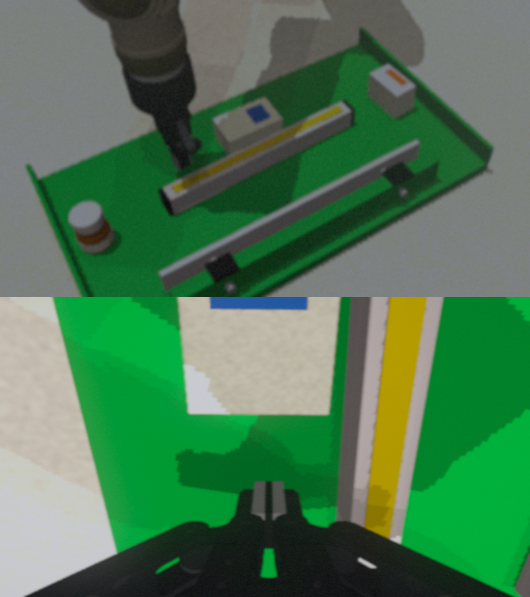

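Request:
{"op": "servo_tool", "data": {"deltas": [{"dx":4.9,"dy":1.1,"dz":0,"rx":0,"ry":0,"rz":0,"fingers":1},{"dx":4.9,"dy":1.1,"dz":0,"rx":0,"ry":0,"rz":0,"fingers":1},{"dx":4.9,"dy":1.1,"dz":0,"rx":0,"ry":0,"rz":0,"fingers":1},{"dx":4.9,"dy":1.1,"dz":0,"rx":0,"ry":0,"rz":0,"fingers":1},{"dx":4.9,"dy":1.1,"dz":0,"rx":0,"ry":0,"rz":0,"fingers":1},{"dx":4.9,"dy":1.1,"dz":0,"rx":0,"ry":0,"rz":0,"fingers":1},{"dx":4.9,"dy":1.1,"dz":0,"rx":0,"ry":0,"rz":0,"fingers":1}]}}

```text
clock: 3.15
tcp_pos: [0.5612, -0.1524, 0.1009]
orientation: [-0.0, 0.623, 0.782, -0.0]
wrist_force: [-3.9, -0.6, 3.4]
finger_gap: 0.0004
```

Request:
{"op": "servo_tool", "data": {"deltas": [{"dx":4.9,"dy":1.1,"dz":0,"rx":0,"ry":0,"rz":0,"fingers":1},{"dx":4.9,"dy":1.1,"dz":0,"rx":0,"ry":0,"rz":0,"fingers":1},{"dx":4.9,"dy":1.1,"dz":0,"rx":0,"ry":0,"rz":0,"fingers":1},{"dx":4.9,"dy":1.1,"dz":0,"rx":0,"ry":0,"rz":0,"fingers":1},{"dx":4.9,"dy":1.1,"dz":0,"rx":0,"ry":0,"rz":0,"fingers":1},{"dx":0,"dy":0,"dz":0,"rx":0,"ry":0,"rz":0,"fingers":1}]}}

```text
clock: 3.75
tcp_pos: [0.587, -0.1465, 0.1008]
orientation: [0.0, 0.623, 0.782, 0.001]
wrist_force: [-1.2, 0.1, 1.5]
finger_gap: -0.0001
```

Run:
```python
from h import *
w,K,E=cam("wrist"); s,_,_=cam("scene")
save(np.vstack([cv2.resize(s[100:290,30:370],(530,297)),cv2.resize(w,(530,300))]),"p2.png")
```

```text
(no output)
```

View pics/p2.png

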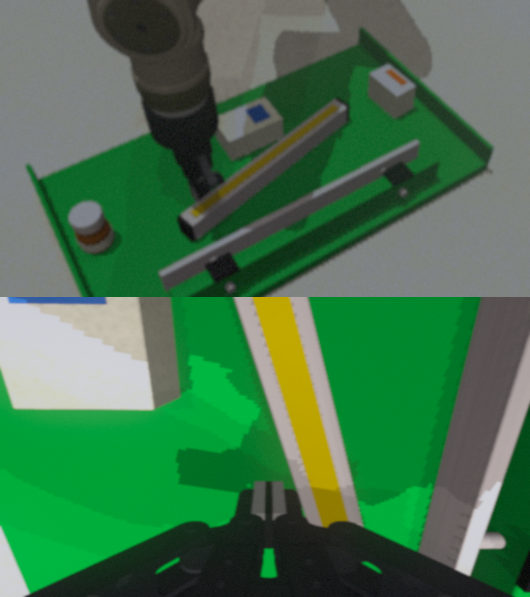

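Request:
{"op": "servo_tool", "data": {"deltas": [{"dx":-10,"dy":-2.3,"dz":0,"rx":0,"ry":0,"rz":0,"fingers":1},{"dx":-10,"dy":-2.3,"dz":30,"rx":0,"ry":0,"rz":0,"fingers":1},{"dx":0,"dy":0,"dz":40,"rx":0,"ry":0,"rz":0,"fingers":1},{"dx":-19,"dy":34.6,"dz":0,"rx":0,"ry":0,"rz":0,"fingers":1},{"dx":-19,"dy":34.6,"dz":0,"rx":0,"ry":0,"rz":0,"fingers":1},{"dx":-19,"dy":34.6,"dz":0,"rx":0,"ry":0,"rz":0,"fingers":1},{"dx":-19,"dy":34.6,"dz":0,"rx":0,"ry":0,"rz":0,"fingers":1},{"dx":-19,"dy":34.6,"dz":0,"rx":0,"ry":0,"rz":0,"fingers":1}]}}

```text
clock: 4.65
tcp_pos: [0.4694, 0.0225, 0.1709]
orientation: [0.0, 0.624, 0.782, 0.0]
wrist_force: [0.7, 0.2, 1.3]
finger_gap: 0.0002
```

Run:
```python
from h import *
for n in("wrist","scene","side"):
    img,K,E=cam(n)
    for t,z in (("bar",.048),("rail",.054),("carton",.056)):
        r=cut_out(t,n)[:1]
        if r:
            m=r[0]["region"].astype(np.uint8); p=px2w(cv2.boxPoints(cv2.minAreaRect(cv2.findNonZero(m))),K,E,z)[:,:2]
            print(n,t,[(round(.9748*x+.2231*y,3),round(-.2231*x+.9748*y,3)) for x,y in p])
    if n=="wrist": save(img,"p3.png",1.3)
print(env.get_state()["tcp_pos"])
```

```text
wrist bar [(np.float64(0.494), np.float64(-0.037)), (np.float64(0.519), np.float64(-0.032)), (np.float64(0.562), np.float64(-0.186)), (np.float64(0.531), np.float64(-0.194))]
wrist rail [(np.float64(0.566), np.float64(-0.004)), (np.float64(0.605), np.float64(-0.004)), (np.float64(0.664), np.float64(-0.231)), (np.float64(0.609), np.float64(-0.231))]
wrist carton [(np.float64(0.45), np.float64(-0.196)), (np.float64(0.485), np.float64(-0.108)), (np.float64(0.506), np.float64(-0.12)), (np.float64(0.474), np.float64(-0.212))]
scene bar [(np.float64(0.566), np.float64(-0.322)), (np.float64(0.486), np.float64(-0.036)), (np.float64(0.542), np.float64(-0.041)), (np.float64(0.61), np.float64(-0.317))]
scene rail [(np.float64(0.624), np.float64(-0.364)), (np.float64(0.621), np.float64(0.013)), (np.float64(0.701), np.float64(-0.012)), (np.float64(0.691), np.float64(-0.365))]
scene carton [(np.float64(0.446), np.float64(-0.216)), (np.float64(0.445), np.float64(-0.119)), (np.float64(0.53), np.float64(-0.139)), (np.float64(0.527), np.float64(-0.229))]
side bar [(np.float64(0.478), np.float64(-0.073)), (np.float64(0.523), np.float64(-0.016)), (np.float64(0.589), np.float64(-0.325)), (np.float64(0.551), np.float64(-0.355))]
side rail [(np.float64(0.468), np.float64(-0.095)), (np.float64(0.513), np.float64(-0.035)), (np.float64(0.587), np.float64(-0.33)), (np.float64(0.548), np.float64(-0.362))]
side carton [(np.float64(0.443), np.float64(-0.133)), (np.float64(0.511), np.float64(-0.126)), (np.float64(0.487), np.float64(-0.259)), (np.float64(0.428), np.float64(-0.261))]
[0.47114854 0.0209003  0.17077265]
```

View pics/p3.png

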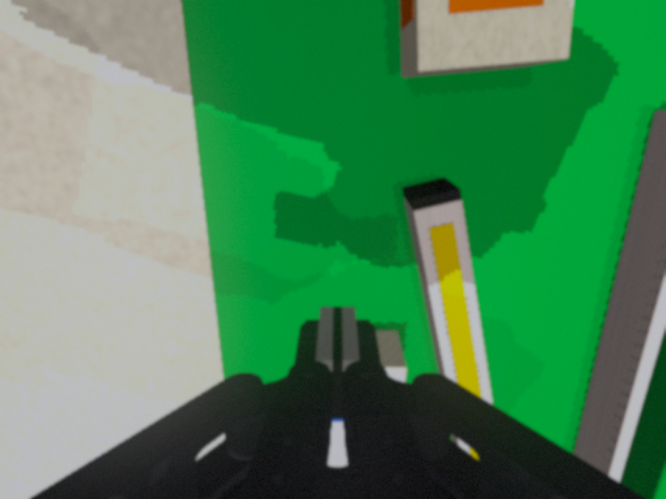

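Run:
```python
from h import *
img,K,E=cam("wrist")
for uv,z in (((406,367),.056),((404,332),.018),((376,330),.018),((405,206),.048),((463,188),.048),((437,360),.048),((403,78),.063),((572,60),.063),((337,310),.098)):
    x,y,_=px2w(np.array([uv])/1.3,K,E,z)[0]; print(uv,"n %.3f t %.3f"%(.9748*x+.2231*y,-.2231*x+.9748*y))
x,y,_=env.get_state()["tcp_pos"];print("tcp n %.3f t %.3f"%(.9748*x+.2231*y,-.2231*x+.9748*y))
```

```text
(406, 367) n 0.500 t -0.136
(404, 332) n 0.505 t -0.138
(376, 330) n 0.488 t -0.136
(405, 206) n 0.497 t -0.050
(463, 188) n 0.524 t -0.041
(437, 360) n 0.519 t -0.137
(403, 78) n 0.490 t 0.007
(572, 60) n 0.557 t 0.014
(337, 310) n 0.464 t -0.079
tcp n 0.464 t -0.085
```

Request:
{"op": "servo_tool", "data": {"deltas": [{"dx":0,"dy":0,"dz":-30,"rx":0,"ry":0,"rz":0,"fingers":1},{"dx":0,"dy":0,"dz":-30,"rx":0,"ry":0,"rz":0,"fingers":1},{"dx":0,"dy":0,"dz":-12,"rx":0,"ry":0,"rz":0,"fingers":1},{"dx":9.8,"dy":2.2,"dz":0,"rx":0,"ry":0,"rz":0,"fingers":1},{"dx":9.8,"dy":2.2,"dz":0,"rx":0,"ry":0,"rz":0,"fingers":1},{"dx":4.9,"dy":1.1,"dz":0,"rx":0,"ry":0,"rz":0,"fingers":1},{"dx":4.9,"dy":1.1,"dz":0,"rx":0,"ry":0,"rz":0,"fingers":1}]}}

```text
clock: 6.0
tcp_pos: [0.5013, 0.0282, 0.0999]
orientation: [0.001, 0.623, 0.782, 0.0]
wrist_force: [-3.5, -2.2, 3.1]
finger_gap: -0.0001
```

Request:
{"op": "servo_tool", "data": {"deltas": [{"dx":4.9,"dy":1.1,"dz":0,"rx":0,"ry":0,"rz":0,"fingers":1},{"dx":4.9,"dy":1.1,"dz":0,"rx":0,"ry":0,"rz":0,"fingers":1},{"dx":4.9,"dy":1.1,"dz":0,"rx":0,"ry":0,"rz":0,"fingers":1},{"dx":4.9,"dy":1.1,"dz":0,"rx":0,"ry":0,"rz":0,"fingers":1},{"dx":4.9,"dy":1.1,"dz":0,"rx":0,"ry":0,"rz":0,"fingers":1},{"dx":4.9,"dy":1.1,"dz":0,"rx":0,"ry":0,"rz":0,"fingers":1}]}}

```text
clock: 6.6
tcp_pos: [0.5299, 0.0349, 0.0989]
orientation: [-0.0, 0.623, 0.782, -0.0]
wrist_force: [-3.0, 0.9, 3.1]
finger_gap: -0.0002
```

Request:
{"op": "servo_tool", "data": {"deltas": [{"dx":4.9,"dy":1.1,"dz":0,"rx":0,"ry":0,"rz":0,"fingers":1},{"dx":4.9,"dy":1.1,"dz":0,"rx":0,"ry":0,"rz":0,"fingers":1},{"dx":4.9,"dy":1.1,"dz":0,"rx":0,"ry":0,"rz":0,"fingers":1},{"dx":4.9,"dy":1.1,"dz":0,"rx":0,"ry":0,"rz":0,"fingers":1},{"dx":4.9,"dy":1.1,"dz":0,"rx":0,"ry":0,"rz":0,"fingers":1},{"dx":4.9,"dy":1.1,"dz":0,"rx":0,"ry":0,"rz":0,"fingers":1},{"dx":4.9,"dy":1.1,"dz":0,"rx":0,"ry":0,"rz":0,"fingers":1},{"dx":0,"dy":0,"dz":0,"rx":0,"ry":0,"rz":0,"fingers":1}]}}

```text
clock: 7.4
tcp_pos: [0.5652, 0.0426, 0.0989]
orientation: [0.001, 0.623, 0.782, 0.001]
wrist_force: [-0.7, 0.1, -0.7]
finger_gap: -0.0003
```

Run:
```python
from h import *
w,K,E=cam("wrist"); s,_,_=cam("scene")
save(np.vstack([cv2.resize(s[100:290,30:370],(530,297)),cv2.resize(w,(530,300))]),"p4.png")
x,y,_=env.get_state()["tcp_pos"];print("tcp n %.3f t %.3f"%(.9748*x+.2231*y,-.2231*x+.9748*y))
```

```text
tcp n 0.560 t -0.085
```

View pics/p4.png

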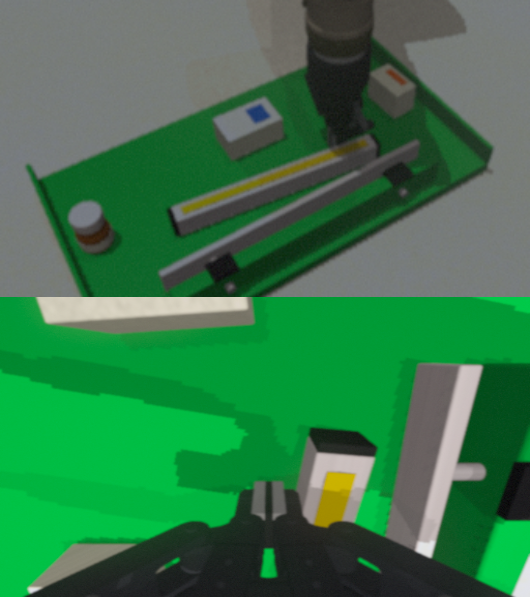

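Request:
{"op": "servo_tool", "data": {"deltas": [{"dx":-9.8,"dy":-2.2,"dz":0,"rx":0,"ry":0,"rz":0,"fingers":1},{"dx":-9.8,"dy":-2.2,"dz":30,"rx":0,"ry":0,"rz":0,"fingers":1},{"dx":0,"dy":0,"dz":40,"rx":0,"ry":0,"rz":0,"fingers":1},{"dx":2.5,"dy":-38.2,"dz":0,"rx":0,"ry":0,"rz":0,"fingers":1},{"dx":2.5,"dy":-38.2,"dz":0,"rx":0,"ry":0,"rz":0,"fingers":1},{"dx":2.5,"dy":-38.2,"dz":0,"rx":0,"ry":0,"rz":0,"fingers":1},{"dx":2.5,"dy":-38.2,"dz":0,"rx":0,"ry":0,"rz":0,"fingers":1},{"dx":2.5,"dy":-38.2,"dz":0,"rx":0,"ry":0,"rz":0,"fingers":1}]}}

```text
clock: 8.3
tcp_pos: [0.5562, -0.1544, 0.1691]
orientation: [0.0, 0.623, 0.782, 0.0]
wrist_force: [1.0, 0.3, -0.1]
finger_gap: -0.0001
```

Request:
{"op": "servo_tool", "data": {"deltas": [{"dx":0,"dy":0,"dz":0,"rx":0,"ry":0,"rz":0,"fingers":1},{"dx":0,"dy":0,"dz":0,"rx":0,"ry":0,"rz":0,"fingers":1}]}}

```text
clock: 8.5
tcp_pos: [0.5562, -0.1538, 0.1688]
orientation: [-0.0, 0.624, 0.781, 0.0]
wrist_force: [0.1, -0.3, -0.2]
finger_gap: 0.0003
```

Run:
```python
from h import *
w,K,E=cam("wrist"); save(w,"p5.png",1.3)
x,y,_=env.get_state()["tcp_pos"];print("tcp n %.3f t %.3f"%(.9748*x+.2231*y,-.2231*x+.9748*y))
```

```text
tcp n 0.508 t -0.273
```

View pics/p5.png

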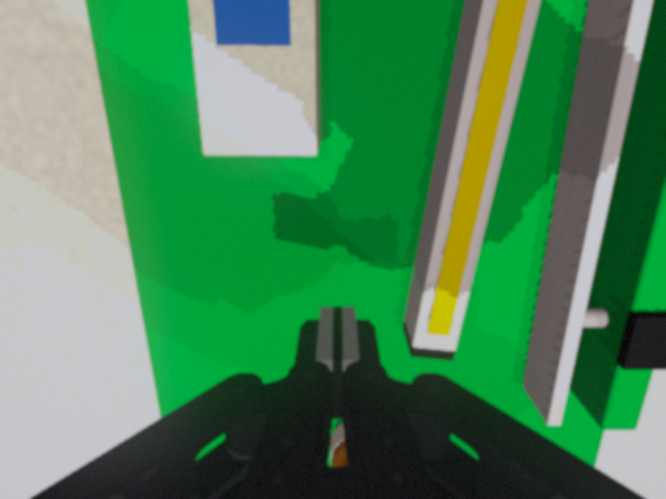

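Run:
```python
from h import *
img,K,E=cam("wrist")
for uv,z in (((412,348),.048),((456,353),.048),((436,268),.048),((463,60),.048),((545,424),.054),((612,40),.054),((318,156),.056),((337,310),.096)):
    x,y,_=px2w(np.array([uv])/1.3,K,E,z)[0]; print(uv,"n %.3f t %.3f"%(.9748*x+.2231*y,-.2231*x+.9748*y))
```

```text
(412, 348) n 0.548 t -0.316
(456, 353) n 0.572 t -0.319
(436, 268) n 0.558 t -0.269
(463, 60) n 0.562 t -0.173
(545, 424) n 0.625 t -0.362
(612, 40) n 0.620 t -0.166
(318, 156) n 0.500 t -0.213
(337, 310) n 0.508 t -0.267
```

Request:
{"op": "servo_tool", "data": {"deltas": [{"dx":0,"dy":0,"dz":-30,"rx":0,"ry":0,"rz":0,"fingers":1},{"dx":0,"dy":0,"dz":-30,"rx":0,"ry":0,"rz":0,"fingers":1},{"dx":0,"dy":0,"dz":-10,"rx":0,"ry":0,"rz":0,"fingers":1},{"dx":9.8,"dy":2.2,"dz":0,"rx":0,"ry":0,"rz":0,"fingers":1},{"dx":9.8,"dy":2.2,"dz":0,"rx":0,"ry":0,"rz":0,"fingers":1},{"dx":4.9,"dy":1.1,"dz":0,"rx":0,"ry":0,"rz":0,"fingers":1},{"dx":4.9,"dy":1.1,"dz":0,"rx":0,"ry":0,"rz":0,"fingers":1},{"dx":4.9,"dy":1.1,"dz":0,"rx":0,"ry":0,"rz":0,"fingers":1}]}}

```text
clock: 9.4
tcp_pos: [0.5915, -0.1454, 0.0999]
orientation: [0.0, 0.623, 0.782, -0.0]
wrist_force: [-3.9, -0.9, 3.1]
finger_gap: 0.0001
```

Request:
{"op": "servo_tool", "data": {"deltas": [{"dx":4.9,"dy":1.1,"dz":0,"rx":0,"ry":0,"rz":0,"fingers":1},{"dx":4.9,"dy":1.1,"dz":0,"rx":0,"ry":0,"rz":0,"fingers":1},{"dx":4.9,"dy":1.1,"dz":0,"rx":0,"ry":0,"rz":0,"fingers":1},{"dx":4.9,"dy":1.1,"dz":0,"rx":0,"ry":0,"rz":0,"fingers":1},{"dx":4.9,"dy":1.1,"dz":0,"rx":0,"ry":0,"rz":0,"fingers":1},{"dx":0,"dy":0,"dz":0,"rx":0,"ry":0,"rz":0,"fingers":1}]}}

```text
clock: 10.0
tcp_pos: [0.6165, -0.1395, 0.0988]
orientation: [0.0, 0.623, 0.782, 0.0]
wrist_force: [-1.1, -0.1, 0.2]
finger_gap: 0.0001
```

Run:
```python
from h import *
x,y,_=env.get_state()["tcp_pos"];print("tcp n %.4f t %.4f"%(.9748*x+.2231*y,-.2231*x+.9748*y))
```

```text
tcp n 0.5698 t -0.2735
```

Request:
{"op": "servo_tool", "data": {"deltas": [{"dx":2.9,"dy":0.7,"dz":0,"rx":0,"ry":0,"rz":0,"fingers":1},{"dx":2.9,"dy":0.7,"dz":0,"rx":0,"ry":0,"rz":0,"fingers":1},{"dx":2,"dy":0.5,"dz":0,"rx":0,"ry":0,"rz":0,"fingers":1},{"dx":0,"dy":0,"dz":0,"rx":0,"ry":0,"rz":0,"fingers":1}]}}

```text
clock: 10.4
tcp_pos: [0.6238, -0.1376, 0.0987]
orientation: [0.0, 0.623, 0.782, 0.0]
wrist_force: [0.4, -0.5, 1.5]
finger_gap: -0.0
```

Request:
{"op": "servo_tool", "data": {"deltas": [{"dx":-9.8,"dy":-2.2,"dz":0,"rx":0,"ry":0,"rz":0,"fingers":1},{"dx":-9.8,"dy":-2.2,"dz":30,"rx":0,"ry":0,"rz":0,"fingers":1},{"dx":0,"dy":0,"dz":40,"rx":0,"ry":0,"rz":0,"fingers":1},{"dx":-12.8,"dy":36,"dz":0,"rx":0,"ry":0,"rz":0,"fingers":1},{"dx":-12.8,"dy":36,"dz":0,"rx":0,"ry":0,"rz":0,"fingers":1},{"dx":-12.8,"dy":36,"dz":0,"rx":0,"ry":0,"rz":0,"fingers":1},{"dx":-12.8,"dy":36,"dz":0,"rx":0,"ry":0,"rz":0,"fingers":1},{"dx":-12.8,"dy":36,"dz":0,"rx":0,"ry":0,"rz":0,"fingers":1}]}}

```text
clock: 11.2
tcp_pos: [0.5389, 0.039, 0.1691]
orientation: [0.0, 0.623, 0.782, 0.001]
wrist_force: [0.6, -0.3, 0.5]
finger_gap: 0.0003
```

Request:
{"op": "servo_tool", "data": {"deltas": [{"dx":0,"dy":0,"dz":-30,"rx":0,"ry":0,"rz":0,"fingers":1},{"dx":0,"dy":0,"dz":-30,"rx":0,"ry":0,"rz":0,"fingers":1},{"dx":0,"dy":0,"dz":-10,"rx":0,"ry":0,"rz":0,"fingers":1},{"dx":4.9,"dy":1.1,"dz":0,"rx":0,"ry":0,"rz":0,"fingers":1},{"dx":4.9,"dy":1.1,"dz":0,"rx":0,"ry":0,"rz":0,"fingers":1},{"dx":4.9,"dy":1.1,"dz":0,"rx":0,"ry":0,"rz":0,"fingers":1},{"dx":4.9,"dy":1.1,"dz":0,"rx":0,"ry":0,"rz":0,"fingers":1},{"dx":0,"dy":0,"dz":0,"rx":0,"ry":0,"rz":0,"fingers":1}]}}

```text
clock: 12.0
tcp_pos: [0.5611, 0.0421, 0.0999]
orientation: [0.001, 0.623, 0.782, 0.001]
wrist_force: [-0.3, 0.1, -0.2]
finger_gap: -0.0001
```

Run:
```python
from h import *
img,K,E=cam("wrist"); save(img,"p6.png",1.3)
x,y,_=env.get_state()["tcp_pos"];print("tcp n %.4f t %.4f"%(.9748*x+.2231*y,-.2231*x+.9748*y))
```

```text
tcp n 0.5556 t -0.0840
```

View pics/p6.png

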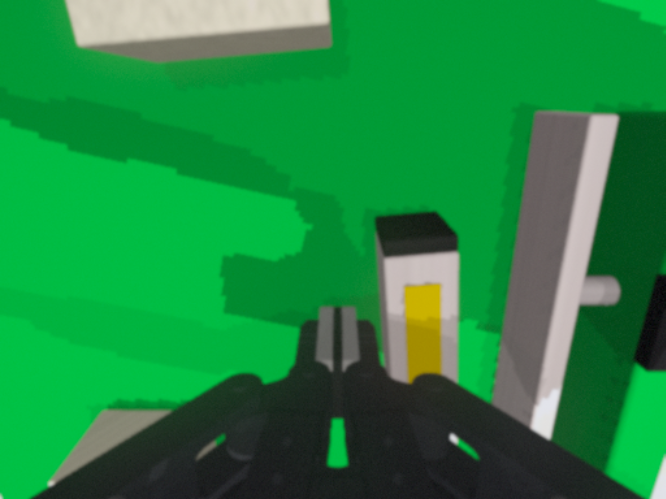

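Request:
{"op": "servo_tool", "data": {"deltas": [{"dx":2.9,"dy":0.7,"dz":0,"rx":0,"ry":0,"rz":0,"fingers":1},{"dx":2.9,"dy":0.7,"dz":0,"rx":0,"ry":0,"rz":0,"fingers":1},{"dx":2.9,"dy":0.7,"dz":0,"rx":0,"ry":0,"rz":0,"fingers":1},{"dx":2.9,"dy":0.7,"dz":0,"rx":0,"ry":0,"rz":0,"fingers":1},{"dx":2.9,"dy":0.7,"dz":0,"rx":0,"ry":0,"rz":0,"fingers":1},{"dx":2.9,"dy":0.7,"dz":0,"rx":0,"ry":0,"rz":0,"fingers":1},{"dx":2.9,"dy":0.7,"dz":0,"rx":0,"ry":0,"rz":0,"fingers":1},{"dx":0,"dy":0,"dz":0,"rx":0,"ry":0,"rz":0,"fingers":1}]}}

```text
clock: 12.85
tcp_pos: [0.5804, 0.0473, 0.0988]
orientation: [0.0, 0.623, 0.782, 0.0]
wrist_force: [-1.5, 0.4, 0.1]
finger_gap: 0.0003
```

Request:
{"op": "servo_tool", "data": {"deltas": [{"dx":1,"dy":0.2,"dz":0,"rx":0,"ry":0,"rz":0,"fingers":1},{"dx":1,"dy":0.2,"dz":0,"rx":0,"ry":0,"rz":0,"fingers":1},{"dx":0,"dy":0,"dz":0,"rx":0,"ry":0,"rz":0,"fingers":1}]}}

```text
clock: 13.15
tcp_pos: [0.5818, 0.0475, 0.0989]
orientation: [0.0, 0.623, 0.782, 0.0]
wrist_force: [-2.1, 0.2, 1.0]
finger_gap: -0.0
```

Request:
{"op": "servo_tool", "data": {"deltas": [{"dx":1,"dy":0.2,"dz":0,"rx":0,"ry":0,"rz":0,"fingers":1},{"dx":1,"dy":0.2,"dz":0,"rx":0,"ry":0,"rz":0,"fingers":1},{"dx":0,"dy":0,"dz":0,"rx":0,"ry":0,"rz":0,"fingers":1}]}}

```text
clock: 13.45
tcp_pos: [0.584, 0.0479, 0.0989]
orientation: [0.0, 0.623, 0.782, 0.0]
wrist_force: [-2.3, 0.8, 0.3]
finger_gap: -0.0001
```

Request:
{"op": "servo_tool", "data": {"deltas": [{"dx":1,"dy":0.2,"dz":0,"rx":0,"ry":0,"rz":0,"fingers":1},{"dx":1,"dy":0.2,"dz":0,"rx":0,"ry":0,"rz":0,"fingers":1},{"dx":0,"dy":0,"dz":0,"rx":0,"ry":0,"rz":0,"fingers":1}]}}

```text
clock: 13.75
tcp_pos: [0.586, 0.0483, 0.0989]
orientation: [0.0, 0.623, 0.782, 0.0]
wrist_force: [-2.1, 0.4, 0.4]
finger_gap: -0.0003
```

Request:
{"op": "servo_tool", "data": {"deltas": [{"dx":1,"dy":0.2,"dz":0,"rx":0,"ry":0,"rz":0,"fingers":1},{"dx":0,"dy":0,"dz":0,"rx":0,"ry":0,"rz":0,"fingers":1}]}}

```text
clock: 13.95
tcp_pos: [0.5869, 0.0485, 0.0989]
orientation: [0.0, 0.623, 0.782, 0.0]
wrist_force: [-1.9, 0.1, -0.3]
finger_gap: 0.0004
```

Request:
{"op": "servo_tool", "data": {"deltas": [{"dx":1,"dy":0.2,"dz":0,"rx":0,"ry":0,"rz":0,"fingers":1},{"dx":0,"dy":0,"dz":0,"rx":0,"ry":0,"rz":0,"fingers":1}]}}

```text
clock: 14.15
tcp_pos: [0.5879, 0.0487, 0.0989]
orientation: [0.0, 0.623, 0.782, 0.0]
wrist_force: [-2.2, 0.6, 0.1]
finger_gap: 0.0003
```

Request:
{"op": "servo_tool", "data": {"deltas": [{"dx":1,"dy":0.2,"dz":0,"rx":0,"ry":0,"rz":0,"fingers":1},{"dx":0,"dy":0,"dz":0,"rx":0,"ry":0,"rz":0,"fingers":1}]}}

```text
clock: 14.35
tcp_pos: [0.5889, 0.0489, 0.0989]
orientation: [0.0, 0.623, 0.782, 0.0]
wrist_force: [-1.6, 0.1, -1.0]
finger_gap: 0.0003
```

Request:
{"op": "servo_tool", "data": {"deltas": [{"dx":1,"dy":0.2,"dz":0,"rx":0,"ry":0,"rz":0,"fingers":1},{"dx":0,"dy":0,"dz":0,"rx":0,"ry":0,"rz":0,"fingers":1}]}}

```text
clock: 14.55
tcp_pos: [0.5894, 0.049, 0.0989]
orientation: [-0.0, 0.623, 0.782, -0.0]
wrist_force: [-3.5, 0.2, 0.5]
finger_gap: -0.0001
```

Request:
{"op": "servo_tool", "data": {"deltas": [{"dx":0.5,"dy":0.1,"dz":0,"rx":0,"ry":0,"rz":0,"fingers":1},{"dx":0,"dy":0,"dz":0,"rx":0,"ry":0,"rz":0,"fingers":1},{"dx":0,"dy":0,"dz":0,"rx":0,"ry":0,"rz":0,"fingers":1}]}}

```text
clock: 14.85
tcp_pos: [0.5895, 0.0491, 0.0989]
orientation: [-0.0, 0.623, 0.782, -0.001]
wrist_force: [-5.7, -1.2, 4.0]
finger_gap: -0.0
```

Run:
```python
from h import *
img,K,E=cam("wrist"); s,_,_=cam("scene")
save(np.vstack([cv2.resize(s[130:290,80:300],(620,297),interpolation=2),cv2.resize(img[100:,200:],(436,300))[:, :436].repeat(1,1) if 0 else cv2.resize(img[80:,100:],(620,300))]),"p7.png")
x,y,_=env.get_state()["tcp_pos"];print("tcp n %.4f t %.4f"%(.9748*x+.2231*y,-.2231*x+.9748*y))
```

```text
tcp n 0.5856 t -0.0837
```

View pics/p7.png

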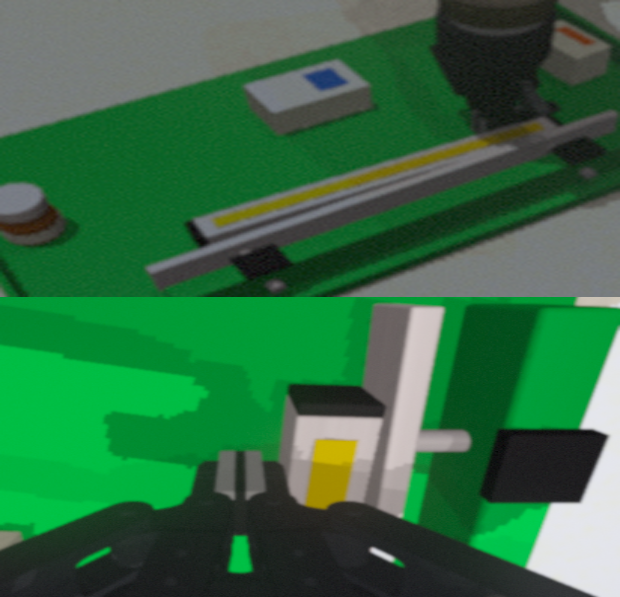

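Request:
{"op": "servo_tool", "data": {"deltas": [{"dx":-2,"dy":-0.5,"dz":0,"rx":0,"ry":0,"rz":0,"fingers":1},{"dx":-8,"dy":-1.8,"dz":0,"rx":0,"ry":0,"rz":0,"fingers":1},{"dx":-9.5,"dy":-2.1,"dz":40,"rx":0,"ry":0,"rz":0,"fingers":1},{"dx":4.2,"dy":-33.2,"dz":30,"rx":0,"ry":0,"rz":0,"fingers":1},{"dx":4.2,"dy":-33.2,"dz":0,"rx":0,"ry":0,"rz":0,"fingers":1},{"dx":4.2,"dy":-33.2,"dz":0,"rx":0,"ry":0,"rz":0,"fingers":1},{"dx":4.2,"dy":-33.2,"dz":0,"rx":0,"ry":0,"rz":0,"fingers":1},{"dx":4.2,"dy":-33.2,"dz":0,"rx":0,"ry":0,"rz":0,"fingers":1}]}}

```text
clock: 15.75
tcp_pos: [0.5921, -0.1227, 0.1695]
orientation: [0.001, 0.623, 0.782, 0.0]
wrist_force: [-0.7, -0.2, -0.1]
finger_gap: 0.0002
```

Request:
{"op": "servo_tool", "data": {"deltas": [{"dx":0,"dy":0,"dz":-30,"rx":0,"ry":0,"rz":0,"fingers":1},{"dx":0,"dy":0,"dz":-30,"rx":0,"ry":0,"rz":0,"fingers":1},{"dx":0,"dy":0,"dz":-10,"rx":0,"ry":0,"rz":0,"fingers":1},{"dx":4.9,"dy":1.1,"dz":0,"rx":0,"ry":0,"rz":0,"fingers":1},{"dx":4.9,"dy":1.1,"dz":0,"rx":0,"ry":0,"rz":0,"fingers":1},{"dx":4.9,"dy":1.1,"dz":0,"rx":0,"ry":0,"rz":0,"fingers":1},{"dx":2.9,"dy":0.7,"dz":0,"rx":0,"ry":0,"rz":0,"fingers":1},{"dx":0,"dy":0,"dz":0,"rx":0,"ry":0,"rz":0,"fingers":1}]}}

```text
clock: 16.55
tcp_pos: [0.6106, -0.1171, 0.1]
orientation: [0.001, 0.623, 0.782, 0.0]
wrist_force: [0.1, -0.6, -0.1]
finger_gap: -0.0001
```

Request:
{"op": "servo_tool", "data": {"deltas": [{"dx":2,"dy":0.45,"dz":0,"rx":0,"ry":0,"rz":0,"fingers":1},{"dx":2,"dy":0.45,"dz":0,"rx":0,"ry":0,"rz":0,"fingers":1},{"dx":2,"dy":0.45,"dz":0,"rx":0,"ry":0,"rz":0,"fingers":1},{"dx":2,"dy":0.45,"dz":0,"rx":0,"ry":0,"rz":0,"fingers":1},{"dx":2,"dy":0.45,"dz":0,"rx":0,"ry":0,"rz":0,"fingers":1},{"dx":0,"dy":0,"dz":0,"rx":0,"ry":0,"rz":0,"fingers":1}]}}

```text
clock: 17.15
tcp_pos: [0.6194, -0.115, 0.0988]
orientation: [-0.0, 0.623, 0.782, -0.0]
wrist_force: [-0.7, -0.6, 0.8]
finger_gap: -0.0004
```

Request:
{"op": "servo_tool", "data": {"deltas": [{"dx":1,"dy":0.2,"dz":0,"rx":0,"ry":0,"rz":0,"fingers":1},{"dx":1,"dy":0.2,"dz":0,"rx":0,"ry":0,"rz":0,"fingers":1},{"dx":0,"dy":0,"dz":0,"rx":0,"ry":0,"rz":0,"fingers":1}]}}

```text
clock: 17.45
tcp_pos: [0.621, -0.1147, 0.0989]
orientation: [-0.0, 0.623, 0.782, -0.0]
wrist_force: [-3.9, -1.4, 2.2]
finger_gap: 0.0001
```

Request:
{"op": "servo_tool", "data": {"deltas": [{"dx":1,"dy":0.2,"dz":0,"rx":0,"ry":0,"rz":0,"fingers":1},{"dx":1,"dy":0.2,"dz":0,"rx":0,"ry":0,"rz":0,"fingers":1},{"dx":0,"dy":0,"dz":0,"rx":0,"ry":0,"rz":0,"fingers":1}]}}

```text
clock: 17.75
tcp_pos: [0.6235, -0.1142, 0.0989]
orientation: [0.0, 0.623, 0.782, 0.0]
wrist_force: [-2.7, -1.9, 1.3]
finger_gap: -0.0003
```

Request:
{"op": "servo_tool", "data": {"deltas": [{"dx":1,"dy":0.2,"dz":0,"rx":0,"ry":0,"rz":0,"fingers":1},{"dx":1,"dy":0.2,"dz":0,"rx":0,"ry":0,"rz":0,"fingers":1},{"dx":0,"dy":0,"dz":0,"rx":0,"ry":0,"rz":0,"fingers":1}]}}

```text
clock: 18.05
tcp_pos: [0.6255, -0.1138, 0.0989]
orientation: [0.0, 0.623, 0.782, 0.0]
wrist_force: [-2.4, -1.2, 1.0]
finger_gap: 0.0005
```

Request:
{"op": "servo_tool", "data": {"deltas": [{"dx":1,"dy":0.2,"dz":0,"rx":0,"ry":0,"rz":0,"fingers":1},{"dx":0,"dy":0,"dz":0,"rx":0,"ry":0,"rz":0,"fingers":1}]}}

```text
clock: 18.25
tcp_pos: [0.6264, -0.1135, 0.099]
orientation: [0.0, 0.623, 0.782, 0.0]
wrist_force: [-3.5, -1.7, 2.3]
finger_gap: 0.0
```

Request:
{"op": "servo_tool", "data": {"deltas": [{"dx":1,"dy":0.2,"dz":0,"rx":0,"ry":0,"rz":0,"fingers":1},{"dx":0,"dy":0,"dz":0,"rx":0,"ry":0,"rz":0,"fingers":1}]}}

```text
clock: 18.45
tcp_pos: [0.6274, -0.1133, 0.099]
orientation: [0.0, 0.623, 0.782, 0.0]
wrist_force: [-3.5, -0.8, 2.3]
finger_gap: -0.0001
```

Request:
{"op": "servo_tool", "data": {"deltas": [{"dx":0.5,"dy":0.1,"dz":0,"rx":0,"ry":0,"rz":0,"fingers":1},{"dx":0,"dy":0,"dz":0,"rx":0,"ry":0,"rz":0,"fingers":1}]}}

```text
clock: 18.65
tcp_pos: [0.6276, -0.1133, 0.0991]
orientation: [-0.0, 0.623, 0.782, -0.0]
wrist_force: [-5.3, -1.7, 3.7]
finger_gap: 0.0002
```

Request:
{"op": "servo_tool", "data": {"deltas": [{"dx":0.5,"dy":0.1,"dz":0,"rx":0,"ry":0,"rz":0,"fingers":1},{"dx":0,"dy":0,"dz":0,"rx":0,"ry":0,"rz":0,"fingers":1}]}}

```text
clock: 18.85
tcp_pos: [0.6283, -0.1132, 0.099]
orientation: [0.0, 0.623, 0.782, 0.0]
wrist_force: [-4.7, -1.3, 3.4]
finger_gap: -0.0
```

Request:
{"op": "servo_tool", "data": {"deltas": [{"dx":0.5,"dy":0.1,"dz":0,"rx":0,"ry":0,"rz":0,"fingers":1},{"dx":0,"dy":0,"dz":0,"rx":0,"ry":0,"rz":0,"fingers":1}]}}

```text
clock: 19.05
tcp_pos: [0.6285, -0.1131, 0.0991]
orientation: [-0.0, 0.623, 0.782, -0.0]
wrist_force: [-5.0, -1.6, 4.2]
finger_gap: -0.0
```

Run:
```python
from h import *
img,K,E=cam("wrist"); s,_,_=cam("scene")
save(np.vstack([cv2.resize(s[130:290,80:300],(620,297),interpolation=2),cv2.resize(img[80:,100:],(620,300))]),"p8.png")
S=env.get_state();x,y,_=S["tcp_pos"];print("tcp n %.4f t %.4f"%(.9748*x+.2231*y,-.2231*x+.9748*y),S["wrist_force"])
```

```text
tcp n 0.5874 t -0.2505 [-5.76584398 -2.70625341  5.08659546]
```

View pics/p8.png

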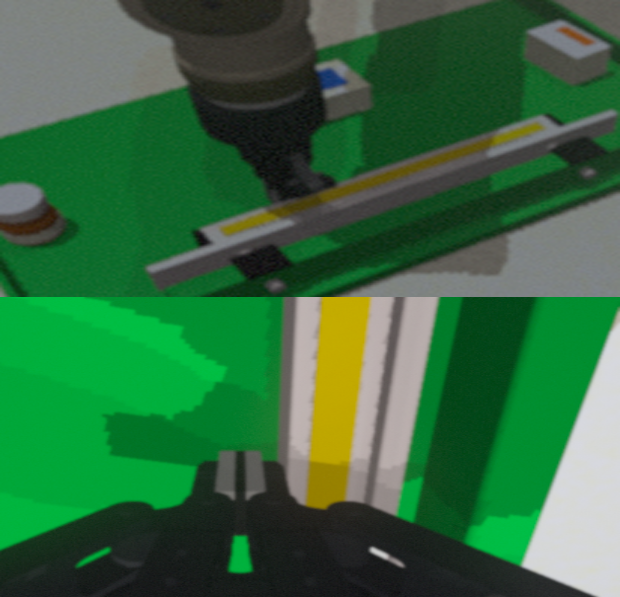

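Request:
{"op": "servo_tool", "data": {"deltas": [{"dx":0.5,"dy":0.1,"dz":0.4,"rx":0,"ry":0,"rz":0,"fingers":1},{"dx":0,"dy":0,"dz":0,"rx":0,"ry":0,"rz":0,"fingers":1},{"dx":0,"dy":0,"dz":0,"rx":0,"ry":0,"rz":0,"fingers":1}]}}

```text
clock: 19.45
tcp_pos: [0.6289, -0.1131, 0.0992]
orientation: [-0.0, 0.623, 0.782, -0.0]
wrist_force: [-5.4, -1.6, 3.3]
finger_gap: 0.0004
```

Request:
{"op": "servo_tool", "data": {"deltas": [{"dx":0.4,"dy":0.1,"dz":0.1,"rx":0,"ry":0,"rz":0,"fingers":1},{"dx":0,"dy":0,"dz":0,"rx":0,"ry":0,"rz":0,"fingers":1},{"dx":0,"dy":0,"dz":0,"rx":0,"ry":0,"rz":0,"fingers":1}]}}

```text
clock: 19.75
tcp_pos: [0.629, -0.113, 0.0993]
orientation: [-0.0, 0.623, 0.782, -0.001]
wrist_force: [-6.3, -2.4, 3.8]
finger_gap: 0.0
```

Request:
{"op": "servo_tool", "data": {"deltas": [{"dx":0.6,"dy":0.2,"dz":0.2,"rx":0,"ry":0,"rz":0,"fingers":1},{"dx":0,"dy":0,"dz":0,"rx":0,"ry":0,"rz":0,"fingers":1},{"dx":0,"dy":0,"dz":0,"rx":0,"ry":0,"rz":0,"fingers":1}]}}

```text
clock: 20.05
tcp_pos: [0.6293, -0.1129, 0.0992]
orientation: [-0.001, 0.623, 0.782, -0.001]
wrist_force: [-6.1, -2.5, 3.0]
finger_gap: -0.0002
```

Request:
{"op": "servo_tool", "data": {"deltas": [{"dx":0.5,"dy":0.1,"dz":0.2,"rx":0,"ry":0,"rz":0,"fingers":1},{"dx":0,"dy":0,"dz":0,"rx":0,"ry":0,"rz":0,"fingers":1},{"dx":0,"dy":0,"dz":0,"rx":0,"ry":0,"rz":0,"fingers":1}]}}

```text
clock: 20.35
tcp_pos: [0.6295, -0.1129, 0.0992]
orientation: [-0.001, 0.623, 0.782, -0.001]
wrist_force: [-7.6, -2.6, 2.6]
finger_gap: -0.0004
```

Request:
{"op": "servo_tool", "data": {"deltas": [{"dx":0.6,"dy":0.2,"dz":0.1,"rx":0,"ry":0,"rz":0,"fingers":1},{"dx":0,"dy":0,"dz":0,"rx":0,"ry":0,"rz":0,"fingers":1},{"dx":0,"dy":0,"dz":0,"rx":0,"ry":0,"rz":0,"fingers":1}]}}

```text
clock: 20.65
tcp_pos: [0.6299, -0.1128, 0.0991]
orientation: [-0.001, 0.624, 0.782, -0.001]
wrist_force: [-6.7, -3.4, 2.7]
finger_gap: -0.0
```

Run:
```python
from h import *
for i in range(4):
    img,K,E=cam("wrist"); S=env.get_state();x,y,_=S["tcp_pos"];print("n %.4f"%(.9748*x+.2231*y),S["wrist_force"].round(2))
```

```text
n 0.5889 [-7.35 -3.75  1.32]
n 0.5889 [-7.15 -4.2   2.04]
n 0.5889 [-7.3  -3.88  1.73]
n 0.5889 [-7.45 -3.8   2.37]
```

Request:
{"op": "servo_tool", "data": {"deltas": [{"dx":0.3,"dy":0.1,"dz":0,"rx":0,"ry":0,"rz":0,"fingers":1},{"dx":0,"dy":0,"dz":0,"rx":0,"ry":0,"rz":0,"fingers":1},{"dx":0,"dy":0,"dz":0,"rx":0,"ry":0,"rz":0,"fingers":1},{"dx":0,"dy":0,"dz":0,"rx":0,"ry":0,"rz":0,"fingers":1},{"dx":0,"dy":0,"dz":0,"rx":0,"ry":0,"rz":0,"fingers":1},{"dx":0,"dy":0,"dz":0,"rx":0,"ry":0,"rz":0,"fingers":1},{"dx":0,"dy":0,"dz":0,"rx":0,"ry":0,"rz":0,"fingers":1},{"dx":0,"dy":0,"dz":0,"rx":0,"ry":0,"rz":0,"fingers":1}]}}

```text
clock: 21.65
tcp_pos: [0.63, -0.1127, 0.0992]
orientation: [-0.001, 0.624, 0.782, -0.002]
wrist_force: [-7.7, -4.7, 3.5]
finger_gap: 0.0004
```

Request:
{"op": "servo_tool", "data": {"deltas": [{"dx":-1,"dy":-0.2,"dz":0,"rx":0,"ry":0,"rz":0,"fingers":1},{"dx":-1,"dy":-0.2,"dz":0,"rx":0,"ry":0,"rz":0,"fingers":1},{"dx":-1.5,"dy":-0.3,"dz":0,"rx":0,"ry":0,"rz":0,"fingers":1},{"dx":-2,"dy":-0.5,"dz":0,"rx":0,"ry":0,"rz":0,"fingers":1},{"dx":-6,"dy":-1.3,"dz":0,"rx":0,"ry":0,"rz":0,"fingers":1},{"dx":-10,"dy":-2,"dz":0,"rx":0,"ry":0,"rz":0,"fingers":1},{"dx":0,"dy":0,"dz":35,"rx":0,"ry":0,"rz":0,"fingers":1},{"dx":0,"dy":0,"dz":35,"rx":0,"ry":0,"rz":0,"fingers":1}]}}

```text
clock: 22.45
tcp_pos: [0.6083, -0.1164, 0.1694]
orientation: [-0.002, 0.623, 0.782, -0.001]
wrist_force: [0.6, -0.3, -0.2]
finger_gap: 0.0001
```

Request:
{"op": "servo_tool", "data": {"deltas": [{"dx":-8.4,"dy":34.3,"dz":0,"rx":0,"ry":0,"rz":0,"fingers":1},{"dx":-8.4,"dy":34.3,"dz":0,"rx":0,"ry":0,"rz":0,"fingers":1},{"dx":-8.4,"dy":34.3,"dz":0,"rx":0,"ry":0,"rz":0,"fingers":1},{"dx":-8.4,"dy":34.3,"dz":0,"rx":0,"ry":0,"rz":0,"fingers":1},{"dx":0,"dy":0,"dz":-30,"rx":0,"ry":0,"rz":0,"fingers":1},{"dx":0,"dy":0,"dz":-30,"rx":0,"ry":0,"rz":0,"fingers":1},{"dx":0,"dy":0,"dz":-9,"rx":0,"ry":0,"rz":0,"fingers":1},{"dx":0,"dy":0,"dz":0,"rx":0,"ry":0,"rz":0,"fingers":1}]}}

```text
clock: 23.25
tcp_pos: [0.575, 0.0204, 0.0997]
orientation: [-0.001, 0.623, 0.782, -0.001]
wrist_force: [-0.7, 0.3, 0.3]
finger_gap: 0.0002
```

Request:
{"op": "servo_tool", "data": {"deltas": [{"dx":4.9,"dy":1.1,"dz":0,"rx":0,"ry":0,"rz":0,"fingers":1},{"dx":4.9,"dy":1.1,"dz":0,"rx":0,"ry":0,"rz":0,"fingers":1},{"dx":4.9,"dy":1.1,"dz":0,"rx":0,"ry":0,"rz":0,"fingers":1},{"dx":2,"dy":0.5,"dz":0,"rx":0,"ry":0,"rz":0,"fingers":1},{"dx":1,"dy":0.2,"dz":0,"rx":0,"ry":0,"rz":0,"fingers":1},{"dx":0,"dy":0,"dz":0,"rx":0,"ry":0,"rz":0,"fingers":1}]}}

```text
clock: 23.85
tcp_pos: [0.5945, 0.0245, 0.101]
orientation: [0.0, 0.623, 0.782, 0.0]
wrist_force: [-0.7, -0.3, 0.1]
finger_gap: -0.0001
```

Run:
```python
from h import *
S=env.get_state();x,y,_=S["tcp_pos"];print("n %.4f t %.4f"%(.9748*x+.2231*y,-.2231*x+.9748*y),S["wrist_force"].round(2))
```

```text
n 0.5850 t -0.1088 [-0.74 -0.29  0.11]
```

Request:
{"op": "servo_tool", "data": {"deltas": [{"dx":1,"dy":0.2,"dz":0,"rx":0,"ry":0,"rz":0,"fingers":1},{"dx":0,"dy":0,"dz":0,"rx":0,"ry":0,"rz":0,"fingers":1}]}}

```text
clock: 24.05
tcp_pos: [0.5953, 0.0247, 0.1009]
orientation: [-0.0, 0.623, 0.782, -0.0]
wrist_force: [-0.1, -0.5, -0.7]
finger_gap: 0.0
```

Request:
{"op": "servo_tool", "data": {"deltas": [{"dx":1,"dy":0.2,"dz":0,"rx":0,"ry":0,"rz":0,"fingers":1},{"dx":0,"dy":0,"dz":0,"rx":0,"ry":0,"rz":0,"fingers":1}]}}

```text
clock: 24.25
tcp_pos: [0.5964, 0.0248, 0.1009]
orientation: [0.0, 0.623, 0.782, 0.0]
wrist_force: [0.4, -1.1, -0.1]
finger_gap: 0.0001
```

Request:
{"op": "servo_tool", "data": {"deltas": [{"dx":0.5,"dy":0.1,"dz":0,"rx":0,"ry":0,"rz":0,"fingers":1},{"dx":0,"dy":0,"dz":0,"rx":0,"ry":0,"rz":0,"fingers":1}]}}

```text
clock: 24.45
tcp_pos: [0.5969, 0.025, 0.1009]
orientation: [0.0, 0.623, 0.782, 0.0]
wrist_force: [-0.1, 0.7, 0.3]
finger_gap: -0.0001
```

Request:
{"op": "servo_tool", "data": {"deltas": [{"dx":0.5,"dy":0.1,"dz":0,"rx":0,"ry":0,"rz":0,"fingers":1},{"dx":0,"dy":0,"dz":0,"rx":0,"ry":0,"rz":0,"fingers":1}]}}

```text
clock: 24.65
tcp_pos: [0.5973, 0.025, 0.1009]
orientation: [0.0, 0.623, 0.782, -0.0]
wrist_force: [-1.3, 0.6, 0.6]
finger_gap: -0.0002
```

Request:
{"op": "servo_tool", "data": {"deltas": [{"dx":0.5,"dy":0.1,"dz":0,"rx":0,"ry":0,"rz":0,"fingers":1},{"dx":0,"dy":0,"dz":0,"rx":0,"ry":0,"rz":0,"fingers":1}]}}

```text
clock: 24.85
tcp_pos: [0.5974, 0.0251, 0.1009]
orientation: [-0.0, 0.623, 0.782, -0.0]
wrist_force: [-2.6, 0.7, 1.3]
finger_gap: 0.0002
```

Request:
{"op": "servo_tool", "data": {"deltas": [{"dx":0.5,"dy":0.1,"dz":0,"rx":0,"ry":0,"rz":0,"fingers":1},{"dx":0,"dy":0,"dz":0,"rx":0,"ry":0,"rz":0,"fingers":1}]}}

```text
clock: 25.05
tcp_pos: [0.5975, 0.0251, 0.1009]
orientation: [-0.0, 0.623, 0.782, -0.001]
wrist_force: [-4.6, -2.3, 3.3]
finger_gap: -0.0003
```

Request:
{"op": "servo_tool", "data": {"deltas": [{"dx":0.5,"dy":0.1,"dz":0.2,"rx":0,"ry":0,"rz":0,"fingers":1},{"dx":0,"dy":0,"dz":0,"rx":0,"ry":0,"rz":0,"fingers":1}]}}

```text
clock: 25.25
tcp_pos: [0.5976, 0.0252, 0.1009]
orientation: [-0.001, 0.623, 0.782, -0.001]
wrist_force: [-6.2, -2.3, 5.5]
finger_gap: -0.0
```

Request:
{"op": "servo_tool", "data": {"deltas": [{"dx":0.5,"dy":0.1,"dz":0.2,"rx":0,"ry":0,"rz":0,"fingers":1},{"dx":0,"dy":0,"dz":0,"rx":0,"ry":0,"rz":0,"fingers":1}]}}

```text
clock: 25.45
tcp_pos: [0.5977, 0.0252, 0.1009]
orientation: [-0.001, 0.623, 0.782, -0.001]
wrist_force: [-6.3, -2.4, 4.0]
finger_gap: -0.0
```

Request:
{"op": "servo_tool", "data": {"deltas": [{"dx":0.5,"dy":0.1,"dz":0.2,"rx":0,"ry":0,"rz":0,"fingers":1},{"dx":0,"dy":0,"dz":0,"rx":0,"ry":0,"rz":0,"fingers":1}]}}

```text
clock: 25.65
tcp_pos: [0.5979, 0.0252, 0.1009]
orientation: [-0.001, 0.623, 0.782, -0.002]
wrist_force: [-7.5, -1.6, 4.1]
finger_gap: -0.0001
```

Request:
{"op": "servo_tool", "data": {"deltas": [{"dx":0.5,"dy":0.1,"dz":0.2,"rx":0,"ry":0,"rz":0,"fingers":1},{"dx":0,"dy":0,"dz":0,"rx":0,"ry":0,"rz":0,"fingers":1}]}}

```text
clock: 25.85
tcp_pos: [0.5981, 0.0253, 0.1009]
orientation: [-0.002, 0.623, 0.782, -0.002]
wrist_force: [-8.7, -2.4, 4.0]
finger_gap: -0.0001
```

Request:
{"op": "servo_tool", "data": {"deltas": [{"dx":0.5,"dy":0.1,"dz":0.2,"rx":0,"ry":0,"rz":0,"fingers":1},{"dx":0,"dy":0,"dz":0,"rx":0,"ry":0,"rz":0,"fingers":1}]}}

```text
clock: 26.05
tcp_pos: [0.5983, 0.0253, 0.101]
orientation: [-0.002, 0.623, 0.782, -0.002]
wrist_force: [-7.7, -2.8, 3.0]
finger_gap: -0.0002
```

Run:
```python
from h import *
for i in range(4):
    img,K,E=cam("wrist"); S=env.get_state();x,y,_=S["tcp_pos"];f=S["wrist_force"];print("n %.4f Fn %.2f"%(.9748*x+.2231*y,.9748*f[0]+.2231*f[1]),f.round(2))
```

```text
n 0.5889 Fn -8.43 [-8.03 -2.7   2.81]
n 0.5889 Fn -8.43 [-8.11 -2.33  3.65]
n 0.5889 Fn -9.35 [-8.96 -2.76  3.35]
n 0.5889 Fn -8.50 [-8.08 -2.79  2.92]
```

Request:
{"op": "servo_tool", "data": {"deltas": [{"dx":0.5,"dy":0.1,"dz":0.1,"rx":0,"ry":0,"rz":0,"fingers":1},{"dx":0,"dy":0,"dz":0,"rx":0,"ry":0,"rz":0,"fingers":1},{"dx":0,"dy":0,"dz":0,"rx":0,"ry":0,"rz":0,"fingers":1},{"dx":0,"dy":0,"dz":0,"rx":0,"ry":0,"rz":0,"fingers":1},{"dx":0,"dy":0,"dz":0,"rx":0,"ry":0,"rz":0,"fingers":1},{"dx":0,"dy":0,"dz":0,"rx":0,"ry":0,"rz":0,"fingers":1},{"dx":0,"dy":0,"dz":0,"rx":0,"ry":0,"rz":0,"fingers":1},{"dx":0,"dy":0,"dz":0,"rx":0,"ry":0,"rz":0,"fingers":1}]}}

```text
clock: 27.05
tcp_pos: [0.5985, 0.0254, 0.101]
orientation: [-0.002, 0.623, 0.782, -0.002]
wrist_force: [-8.6, -2.3, 3.4]
finger_gap: 0.0
```

Request:
{"op": "servo_tool", "data": {"deltas": [{"dx":0,"dy":0,"dz":0,"rx":0,"ry":0,"rz":0,"fingers":1},{"dx":0,"dy":0,"dz":0,"rx":0,"ry":0,"rz":0,"fingers":1},{"dx":0,"dy":0,"dz":0,"rx":0,"ry":0,"rz":0,"fingers":1},{"dx":0,"dy":0,"dz":0,"rx":0,"ry":0,"rz":0,"fingers":1}]}}

```text
clock: 27.45
tcp_pos: [0.5985, 0.0254, 0.101]
orientation: [-0.002, 0.623, 0.782, -0.002]
wrist_force: [-9.7, -2.9, 3.3]
finger_gap: -0.0002
```

Request:
{"op": "servo_tool", "data": {"deltas": [{"dx":-0.8,"dy":-0.2,"dz":0,"rx":0,"ry":0,"rz":0,"fingers":1},{"dx":-0.8,"dy":-0.2,"dz":0,"rx":0,"ry":0,"rz":0,"fingers":1},{"dx":-0.8,"dy":-0.2,"dz":0,"rx":0,"ry":0,"rz":0,"fingers":1},{"dx":-0.8,"dy":-0.2,"dz":0,"rx":0,"ry":0,"rz":0,"fingers":1},{"dx":-0.8,"dy":-0.2,"dz":0,"rx":0,"ry":0,"rz":0,"fingers":1},{"dx":-0.8,"dy":-0.2,"dz":0,"rx":0,"ry":0,"rz":0,"fingers":1},{"dx":-3,"dy":-0.7,"dz":0,"rx":0,"ry":0,"rz":0,"fingers":1},{"dx":-10,"dy":-2.2,"dz":0,"rx":0,"ry":0,"rz":0,"fingers":1}]}}

```text
clock: 28.25
tcp_pos: [0.5848, 0.0217, 0.1027]
orientation: [0.001, 0.623, 0.782, 0.001]
wrist_force: [-0.3, -0.8, -0.4]
finger_gap: 0.0001
```

Request:
{"op": "servo_tool", "data": {"deltas": [{"dx":-10,"dy":-2.2,"dz":10,"rx":0,"ry":0,"rz":0,"fingers":1},{"dx":0,"dy":0,"dz":40,"rx":0,"ry":0,"rz":0,"fingers":1},{"dx":0,"dy":0,"dz":40,"rx":0,"ry":0,"rz":0,"fingers":1},{"dx":0,"dy":-20,"dz":40,"rx":0,"ry":0,"rz":0,"fingers":1},{"dx":0,"dy":-20,"dz":40,"rx":0,"ry":0,"rz":0,"fingers":1},{"dx":0,"dy":-20,"dz":20,"rx":0,"ry":0,"rz":0,"fingers":1},{"dx":0,"dy":-10,"dz":0,"rx":0,"ry":0,"rz":0,"fingers":1},{"dx":0,"dy":0,"dz":0,"rx":0,"ry":0,"rz":0,"fingers":1}]}}

```text
clock: 29.05
tcp_pos: [0.5731, -0.0516, 0.2924]
orientation: [0.001, 0.624, 0.781, 0.0]
wrist_force: [0.4, -0.0, -0.6]
finger_gap: 0.0002
```

Run:
```python
from h import *
img,K,E=cam("wrist"); s,_,_=cam("scene")
save(np.vstack([cv2.resize(s[130:290,80:300],(420,220),interpolation=2),cv2.resize(img,(492,369))[:, 36:456]]) if 0 else np.hstack([cv2.resize(img[:,180:400],(344,600)),np.vstack([cv2.resize(s[140:270,100:300],(450,292)),cv2.resize(s[100:320,30:370],(450,308))])]),"p9.png")
print(env.get_state()["tcp_pos"])
```

```text
[ 0.57246414 -0.05013415  0.29063391]
```

View pics/p9.png

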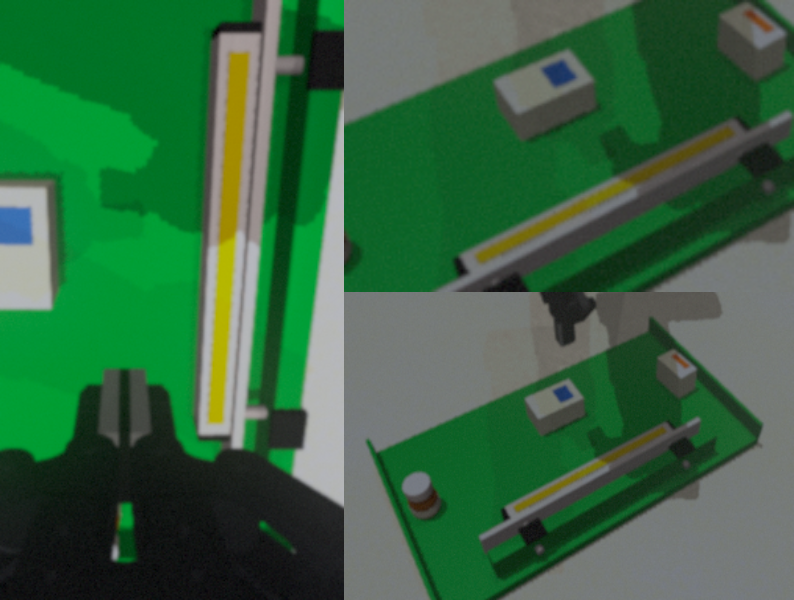

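Run:
```python
from h import *
img,K,E=cam("wrist")
h=cv2.cvtColor(img,cv2.COLOR_RGB2HSV); Y=(h[...,0]>20)&(h[...,0]<33)&(h[...,1]>150)
G=h[...,1]>110
P=[];Q=[]
for r in range(45,262,6):
    c=np.where(Y[r,280:360])[0]
    if len(c)<6: continue
    m=c.mean()+280; P.append((m,r))
    # right edge of face: first column right of stripe+12 px where saturated green
    k=int(m)+10
    while not (G[r,k] and G[r,k+1]): k+=1
    Q.append((k,r))
P,Q=np.array(P),np.array(Q)
def nt(p,z):
    w=px2w(p+.0,K,E,z); return .9748*w[:,0]+.2231*w[:,1], -.2231*w[:,0]+.9748*w[:,1]
for name,p,z in(("stripe",P,.048),("faceback",Q,.054)):
    n,t=nt(p,z)
    for _ in range(3):
        a=np.polyfit(t,n,1); ok=abs(n-np.polyval(a,t))<.002; n,t=n[ok],t[ok]
    print(name,len(n),"slope %.4f n@mid %.4f resid %.4f t %.3f..%.3f"%(a[0],np.polyval(a,-.179),np.std(n-np.polyval(a,t)),t.min(),t.max()))
```

```text
stripe 37 slope -0.0008 n@mid 0.6141 resid 0.0003 t -0.291..-0.066
faceback 36 slope -0.0030 n@mid 0.6352 resid 0.0003 t -0.287..-0.071
```

The stripe and face lines differ by about 2 mrad, so the low-y end may be about half a millimetre off. The carton is now some 90 mm behind the bar, so the middle is free. I'll do one gentle centre press to seat the bar evenly.

Request:
{"op": "servo_tool", "data": {"deltas": [{"dx":6,"dy":0.6,"dz":-40,"rx":0,"ry":0,"rz":0,"fingers":1},{"dx":6,"dy":0.6,"dz":-40,"rx":0,"ry":0,"rz":0,"fingers":1},{"dx":6,"dy":0.5,"dz":-40,"rx":0,"ry":0,"rz":0,"fingers":1},{"dx":0,"dy":0,"dz":-40,"rx":0,"ry":0,"rz":0,"fingers":1},{"dx":0,"dy":0,"dz":-20,"rx":0,"ry":0,"rz":0,"fingers":1},{"dx":0,"dy":0,"dz":-9,"rx":0,"ry":0,"rz":0,"fingers":1},{"dx":0,"dy":0,"dz":0,"rx":0,"ry":0,"rz":0,"fingers":1}]}}

```text
clock: 29.9
tcp_pos: [0.5901, -0.0477, 0.1009]
orientation: [-0.002, 0.623, 0.782, -0.001]
wrist_force: [-0.3, -1.1, -0.1]
finger_gap: -0.0001
```

Request:
{"op": "servo_tool", "data": {"deltas": [{"dx":4.9,"dy":1.1,"dz":0,"rx":0,"ry":0,"rz":0,"fingers":1},{"dx":4.9,"dy":1.1,"dz":0,"rx":0,"ry":0,"rz":0,"fingers":1},{"dx":4.9,"dy":1.1,"dz":0,"rx":0,"ry":0,"rz":0,"fingers":1},{"dx":4,"dy":0.9,"dz":0,"rx":0,"ry":0,"rz":0,"fingers":1},{"dx":1,"dy":0.2,"dz":0,"rx":0,"ry":0,"rz":0,"fingers":1},{"dx":0,"dy":0,"dz":0,"rx":0,"ry":0,"rz":0,"fingers":1}]}}

```text
clock: 30.5
tcp_pos: [0.6115, -0.0444, 0.1032]
orientation: [0.0, 0.623, 0.782, 0.0]
wrist_force: [0.8, 0.6, 0.8]
finger_gap: 0.0001
```

Run:
```python
from h import *
S=env.get_state();x,y,_=S["tcp_pos"];print("n %.4f t %.4f"%(.9748*x+.2231*y,-.2231*x+.9748*y),S["wrist_force"].round(2))
```

```text
n 0.5862 t -0.1797 [0.77 0.56 0.8 ]
```

Request:
{"op": "servo_tool", "data": {"deltas": [{"dx":1,"dy":0.2,"dz":0,"rx":0,"ry":0,"rz":0,"fingers":1},{"dx":0.5,"dy":0.1,"dz":0,"rx":0,"ry":0,"rz":0,"fingers":1},{"dx":0,"dy":0,"dz":0,"rx":0,"ry":0,"rz":0,"fingers":1}]}}

```text
clock: 30.8
tcp_pos: [0.6127, -0.0441, 0.103]
orientation: [-0.0, 0.623, 0.782, 0.0]
wrist_force: [-0.1, 0.9, -0.1]
finger_gap: -0.0002
```

Request:
{"op": "servo_tool", "data": {"deltas": [{"dx":1,"dy":0.2,"dz":0,"rx":0,"ry":0,"rz":0,"fingers":1},{"dx":0,"dy":0,"dz":0,"rx":0,"ry":0,"rz":0,"fingers":1}]}}

```text
clock: 31.0
tcp_pos: [0.6136, -0.0439, 0.103]
orientation: [-0.0, 0.623, 0.782, -0.0]
wrist_force: [-0.6, 0.2, 0.6]
finger_gap: -0.0001
```

Request:
{"op": "servo_tool", "data": {"deltas": [{"dx":0.6,"dy":0.1,"dz":0,"rx":0,"ry":0,"rz":0,"fingers":1},{"dx":0,"dy":0,"dz":0,"rx":0,"ry":0,"rz":0,"fingers":1}]}}

```text
clock: 31.2
tcp_pos: [0.6138, -0.0438, 0.1029]
orientation: [-0.0, 0.623, 0.782, -0.0]
wrist_force: [-2.8, -0.8, 1.6]
finger_gap: 0.0001
```

Request:
{"op": "servo_tool", "data": {"deltas": [{"dx":0.6,"dy":0.1,"dz":0,"rx":0,"ry":0,"rz":0,"fingers":1},{"dx":0,"dy":0,"dz":0,"rx":0,"ry":0,"rz":0,"fingers":1}]}}

```text
clock: 31.4
tcp_pos: [0.6139, -0.0438, 0.1029]
orientation: [-0.001, 0.623, 0.782, -0.001]
wrist_force: [-4.9, -1.7, 3.6]
finger_gap: -0.0001
```

Request:
{"op": "servo_tool", "data": {"deltas": [{"dx":0.6,"dy":0.1,"dz":0.2,"rx":0,"ry":0,"rz":0,"fingers":1},{"dx":0,"dy":0,"dz":0,"rx":0,"ry":0,"rz":0,"fingers":1}]}}

```text
clock: 31.6
tcp_pos: [0.614, -0.0438, 0.1029]
orientation: [-0.001, 0.623, 0.782, -0.001]
wrist_force: [-6.7, -2.9, 3.9]
finger_gap: -0.0001
```

Request:
{"op": "servo_tool", "data": {"deltas": [{"dx":0.6,"dy":0.1,"dz":0.2,"rx":0,"ry":0,"rz":0,"fingers":1},{"dx":0,"dy":0,"dz":0,"rx":0,"ry":0,"rz":0,"fingers":1}]}}

```text
clock: 31.8
tcp_pos: [0.6141, -0.0437, 0.103]
orientation: [-0.001, 0.623, 0.782, -0.002]
wrist_force: [-7.6, -3.3, 3.3]
finger_gap: -0.0001
```

Request:
{"op": "servo_tool", "data": {"deltas": [{"dx":0.6,"dy":0.1,"dz":0.2,"rx":0,"ry":0,"rz":0,"fingers":1},{"dx":0,"dy":0,"dz":0,"rx":0,"ry":0,"rz":0,"fingers":1}]}}

```text
clock: 32.0
tcp_pos: [0.6143, -0.0437, 0.103]
orientation: [-0.002, 0.624, 0.782, -0.002]
wrist_force: [-9.1, -2.5, 4.0]
finger_gap: 0.0
```

Run:
```python
from h import *
for i in range(4):
    img,K,E=cam("wrist"); S=env.get_state();x,y,_=S["tcp_pos"];f=S["wrist_force"];print("n %.4f Fn %.2f"%(.9748*x+.2231*y,.9748*f[0]+.2231*f[1]),f.round(2))
```

```text
n 0.5890 Fn -8.62 [-8.34 -2.2   3.86]
n 0.5891 Fn -8.50 [-8.18 -2.34  3.6 ]
n 0.5890 Fn -8.53 [-8.35 -1.76  3.75]
n 0.5890 Fn -8.14 [-7.75 -2.61  4.13]
```

Request:
{"op": "servo_tool", "data": {"deltas": [{"dx":0.6,"dy":0.1,"dz":0.1,"rx":0,"ry":0,"rz":0,"fingers":1},{"dx":0,"dy":0,"dz":0,"rx":0,"ry":0,"rz":0,"fingers":1},{"dx":0,"dy":0,"dz":0,"rx":0,"ry":0,"rz":0,"fingers":1},{"dx":0,"dy":0,"dz":0,"rx":0,"ry":0,"rz":0,"fingers":1},{"dx":0,"dy":0,"dz":0,"rx":0,"ry":0,"rz":0,"fingers":1},{"dx":0,"dy":0,"dz":0,"rx":0,"ry":0,"rz":0,"fingers":1},{"dx":0,"dy":0,"dz":0,"rx":0,"ry":0,"rz":0,"fingers":1},{"dx":0,"dy":0,"dz":0,"rx":0,"ry":0,"rz":0,"fingers":1}]}}

```text
clock: 33.0
tcp_pos: [0.6145, -0.0436, 0.103]
orientation: [-0.002, 0.624, 0.782, -0.002]
wrist_force: [-10.2, -1.9, 3.6]
finger_gap: -0.0
```

Request:
{"op": "servo_tool", "data": {"deltas": [{"dx":0,"dy":0,"dz":0,"rx":0,"ry":0,"rz":0,"fingers":1},{"dx":0,"dy":0,"dz":0,"rx":0,"ry":0,"rz":0,"fingers":1},{"dx":0,"dy":0,"dz":0,"rx":0,"ry":0,"rz":0,"fingers":1},{"dx":0,"dy":0,"dz":0,"rx":0,"ry":0,"rz":0,"fingers":1}]}}

```text
clock: 33.4
tcp_pos: [0.6145, -0.0436, 0.103]
orientation: [-0.002, 0.624, 0.782, -0.002]
wrist_force: [-9.0, -3.0, 3.8]
finger_gap: -0.0
```

Request:
{"op": "servo_tool", "data": {"deltas": [{"dx":-0.8,"dy":-0.2,"dz":0,"rx":0,"ry":0,"rz":0,"fingers":1},{"dx":-0.8,"dy":-0.2,"dz":0,"rx":0,"ry":0,"rz":0,"fingers":1},{"dx":-0.8,"dy":-0.2,"dz":0,"rx":0,"ry":0,"rz":0,"fingers":1},{"dx":-0.8,"dy":-0.2,"dz":0,"rx":0,"ry":0,"rz":0,"fingers":1},{"dx":-0.8,"dy":-0.2,"dz":0,"rx":0,"ry":0,"rz":0,"fingers":1},{"dx":-0.8,"dy":-0.2,"dz":0,"rx":0,"ry":0,"rz":0,"fingers":1},{"dx":-3,"dy":-0.7,"dz":0,"rx":0,"ry":0,"rz":0,"fingers":1},{"dx":-10,"dy":-2.2,"dz":0,"rx":0,"ry":0,"rz":0,"fingers":1}]}}

```text
clock: 34.2
tcp_pos: [0.6006, -0.0475, 0.1043]
orientation: [0.001, 0.623, 0.782, 0.001]
wrist_force: [-0.2, 0.5, 0.2]
finger_gap: 0.0002
```

Request:
{"op": "servo_tool", "data": {"deltas": [{"dx":-8,"dy":-1.8,"dz":10,"rx":0,"ry":0,"rz":0,"fingers":1},{"dx":0,"dy":0,"dz":40,"rx":0,"ry":0,"rz":0,"fingers":1},{"dx":0,"dy":0,"dz":40,"rx":0,"ry":0,"rz":0,"fingers":1},{"dx":-4,"dy":0,"dz":40,"rx":0,"ry":0,"rz":0,"fingers":1},{"dx":-5,"dy":0,"dz":40,"rx":0,"ry":0,"rz":0,"fingers":1},{"dx":-5,"dy":0,"dz":20,"rx":0,"ry":0,"rz":0,"fingers":1},{"dx":0,"dy":0,"dz":0,"rx":0,"ry":0,"rz":0,"fingers":1},{"dx":0,"dy":0,"dz":0,"rx":0,"ry":0,"rz":0,"fingers":1}]}}

```text
clock: 35.0
tcp_pos: [0.5772, -0.0493, 0.2943]
orientation: [0.001, 0.623, 0.782, 0.0]
wrist_force: [-0.2, -0.8, 0.1]
finger_gap: -0.0001
```

Run:
```python
from h import *
for _ in range(2):
    img,K,E=cam("wrist")
    h=cv2.cvtColor(img,cv2.COLOR_RGB2HSV); Y=(h[...,0]>20)&(h[...,0]<33)&(h[...,1]>150); G=h[...,1]>110
    P=[];Q=[]
    for r in range(45,262,4):
        c=np.where(Y[r,270:370])[0]
        if len(c)<6: continue
        m=c.mean()+270; P.append((m,r)); k=int(m)+10
        while not (G[r,k] and G[r,k+1]): k+=1
        Q.append((k,r))
    for name,p,z in(("stripe",np.array(P),.048),("faceback",np.array(Q),.054)):
        w=px2w(p,K,E,z); n=.9748*w[:,0]+.2231*w[:,1]; t=-.2231*w[:,0]+.9748*w[:,1]
        for _ in range(3):
            a=np.polyfit(t,n,1); ok=abs(n-np.polyval(a,t))<.002; n,t=n[ok],t[ok]
        print(name,len(n),"slope %.4f n@mid %.4f"%(a[0],np.polyval(a,-.179)))
for t,z in (("carton",.056),("small_carton",.063),("jar",.073)):
    s,K,E=cam("scene"); r=cut_out(t,"scene")[0]; print(t,r["extent"],r["confidence"])
print(env.get_state()["tcp_pos"],env.get_state()["clock"])
```

```text
stripe 55 slope -0.0011 n@mid 0.6140
faceback 52 slope -0.0040 n@mid 0.6352
stripe 55 slope -0.0007 n@mid 0.6140
faceback 52 slope -0.0028 n@mid 0.6352
carton [167.8, 161.4, 213.7, 202.9] 0.6
small_carton [265.4, 140.3, 296.7, 173.7] 0.57
jar [70.4, 227.6, 100.5, 263.8] 0.88
[ 0.5773743  -0.04909436  0.29280166] 35.4
```

```bash
python3 -c "
from workcell import job
print(job.hand_in())"
```

```text
the job is handed in; nothing more can be done
None
```

The bar is lying against the rail's aluminium face, and I have handed the job in. I pushed it with the closed fingertips in alternating steps, first the jar end and then the small-carton end. I then pressed each end against the face in turn, and finished with one gentle press at the middle.

- **Pressing:** Each press was held for about a second at 8–10 N on the wrist. Taking off about 3 N for the bar's sliding friction leaves an estimated face give of about 1.3–1.7 mm, under the 16 N stop. I inferred the give from the forces; I did not measure it directly.
- **Release:** I backed the fingers off slowly each time, and the last wrist reading was about zero with the robot clear.
- **Last checks:**
    - **Pictures:** The last picture I viewed was before the middle press. It shows the bar flush along the face, and the cartons and jar looked undisturbed. Their detected outlines in the scene camera afterwards were within a few pixels of where they started.
    - **One small disagreement:** My line fits put the bar and the face about 2–3 mrad apart. That would be a gap of about 0.6–0.8 mm over the bar's length. The figure did not change after the middle press, so I took it as camera error; I did not confirm contact at each end separately.
- **Time:** The clock was at about 35 s of the 69 s allowed.

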